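# Stand the airbrush gas cylinder up in its bench stand and secure it

### The arm

A 6-joint arm with a two-finger parallel gripper is mounted at the origin on the work surface. World frame = base frame: x ahead of the robot, y to its left, z up, the work surface at z = 0. Lengths are in m, angles in degrees, forces in N, time in s.
With the tool pointing down it reaches from about 0.25 to 0.775 m from the base axis. Payload 4 kg.
Tool frame: the origin (TCP) lies at the centre of the arm's flange, where the gripper is bolted on; the fingertips stand 199 mm ahead of it and the grasp point (between the pads) lies bot.grasp_offset ahead of it (bot.grasp_offset is the distance from the TCP to the grasp point, in m); z points along the fingers, y is the line along which they close (so a half turn about z gives the same grasp; the last joint's range is limited). The gripper opens to 94 mm and grips with 3 to 60 N. Pads are 16 mm wide; open, the fingers measure 119 mm over their backs; the gripper's body (75 mm by 177 mm) begins 78 mm behind the grasp point.
Start: joints at [-74.605, 4.996, 78.535, -0, 96.463, -5.907], TCP at [0.2, -0.512, 0.405] pointing down, gripper open.
Joint ranges: [-177.83, 177.83], [-43.37, 116.18], [15.69, 146.23], [-61.86, 241.86], [9.47, 152.12], [-147.06, 147.06]. Speed limits (degrees/s): [159.86, 159.86, 180, 180, 180, 180].

### API

Orientations are given as a 3x3 rotation matrix whose columns are the frame's x, y, z axes.
In Python, from bench import sensors, get_image, bot, cut_out, mark_of gives the robot as it stands.
- The arm moves only by the tool send_rows, never from a script. Its argument "deltas" is a list of rows, each a list of 2 entries, a list of its own where there are three numbers: the shift along the world's x, y, z in mm, then the turn, a rotation vector about the world's x, y, z in degrees. A call has 1 to 12 rows; each row is the pose to reach, as a shift and turn from the pose commanded when the call began; what a row does not reach only later rows make up. A row lasts 1/8 s, in which the tool goes at most 62.5 mm and 10.7 degrees, less where a joint would pass 70% of its speed; a pose out of reach is approached as far as the arm can. A call with a gripper value outside its range is refused whole. "grip" is the opening, from -1 (shut) to 1 (fully open), set as the call begins (left out, the last holds). The fingers move at their own pace and stop on an object; the grip force is fixed at half the most. Time passes only in rows, so rows that repeat a pose let the fingers close. It gives the time, the measured TCP pose, the force, the opening and the grip force at its end, in the units of the state.
- sensors.observe(): the state, without advancing time (a new reading comes with each control period).
- get_image(name): name is "side" or "top"; returns a dict with "image" (480x640x3 uint8, blue, green, red), "z_map" (480x640 float32, m along the optical axis (not along the pixel's ray), 0 where there is no reading), "K" (3x3 intrinsics, pixels), "position" and "orientation" of the camera in the world. Camera axes: x right, y down, z forward; pixel columns grow to the right and rows downward; lengths in m; the calibration is good to about 2 mm. A picture is of the moment at which its call begins.
- bot.close_job(): hands the job in; it is judged then, once.
Trained networks look in the newest picture that a camera, given by its name, has taken for a name from the list of things; names that differ only in an ending like _2 or _b are one class to them, and where a whole thing is asked for, a point or a joint stands for the part that bears it (a point fixed in the world has none). Each returns a list of dicts, best first, with "p" (0 to 1); they miss things now and then, are a little off and sometimes report something else, mostly with a low value. They report only what shows in the picture. A call takes as long as a camera call. They do not tell look-alikes from the thing itself.
- cut_out(label, camera): "mask" (480x640 bool, what is visible of it) and "bbox" ([left, top, right, bottom] in pixels, round what is visible of it).
- mark_of(label, camera): "centre" ([column, row] in pixels: a listed point, or the origin of a listed thing).
The state is a dict: "time": time; "qpos": joint angles; "joint_vel": joint speeds; "tau": joint torques, N m; "position": TCP position; "tool_rot": TCP orientation; "force": force on the tool from outside, world axes, zero at the start; "wrist_torque": the same for the moment, N m; "grip_width": opening from 0.0 (shut) to 1.0 (fully open); "grip_force": force on a finger pad.
Only numpy, scipy, OpenCV 4.12 (cv2) and the standard library are available. Lean on these libraries where they do the work, as an engineer would, in place of code of your own. Each camera call takes 0.05 s, during which the arm holds its last target. There are 200 camera calls.

### The job

The small gas cylinder that feeds the airbrush has been left lying on the bench: stand it up in its stand and secure it. Do not carry it: slide it along the bench, still lying, until its foot butts against the stand's back plate between the foot guides, then raise the valve end with the foot kept on the bench and against the plate, ease it fully upright without letting it fall, and swing the retaining arm fully shut across its front. Leave the white refill bottle, the low paint jar behind the stand and the spray can around it standing where they are.

Things in the scene. Friction and masses are not known exactly. Their poses are not given: they have to be found in the camera images.
- cylinder: small aluminium gas cylinder, 60 mm diameter, 207 long, 0.55 to 0.9 kg, lying, foot roughly towards the stand. Origin: centre of its flat foot (30 mm up while lying, at bench level when upright); +x runs along it to the valve, up when upright. From the foot: body, radius 30 mm, to 140 mm; shoulder to 158; valve knob, radius 15, 195 to 207. Centre of mass at 87. Slippery (friction 0.35)
- cylinder_neck (a point): middle of the round brass neck on the cylinder's axis, 176 mm from the foot, the place to grip: radius 16 mm, bare from 158 to 192 mm, fingers on its two sides have room. A brass outlet stub, radius 8 mm, sticks out there to 27 mm from the axis along the cylinder's -z, which points down to the bench at the start
- stand: steel cylinder stand bolted to the bench. Origin at bench level, middle of the front face of its upright back plate (110 mm wide, 150 mm high; flange and ribs reach 56 mm behind it). +x points level out of its open mouth, +z up. It has no floor: the cylinder stands on the bench, its side against the plate, so its axis is 30 mm in front of the plate
- stand_mouth (a point): point at bench level midway between the ends of the foot guides, 81 mm in front of the plate. Guides: 22 mm high, inner faces 36 mm either side of the middle from the plate to 52 mm out, then flaring to 47 mm at 81 mm. Above them two yoke cheeks, 94 to 116 mm over the bench, inner faces 38 mm either side of the middle, reach 64 mm out
- retainer (a joint): angle of the retaining arm, a steel bar 18 mm high, 105 mm over the bench, on an upright hinge at the front of the stand's +y cheek: 0 = shut across the mouth (inner face 67 mm in front of the plate), 1.57 = pointing out along the stand's +x, more = further round to +y, 2.8 at most. Light friction hinge (0.05 N m): it stays where left. Starts wide open
- retainer_pin (a point): point on the upright round handle pin (12 mm diameter, from the bar up to 163 mm above the bench) at the free end of the retaining arm, 150 mm above the bench, 120 mm from the hinge axis; it can be pinched from above or pushed
- retainer_hinge (a point): point on the retaining arm's hinge axis, 105 mm above the bench, at x = 70.5 mm, y = 46 mm in the stand's frame
- refill_bottle: white plastic bottle with black cap, 60 mm diameter, 150 mm high, standing beside the cylinder; origin at the centre of its underside; leave it alone
- paint_jar: low blue paint jar, 60 mm diameter, 62 mm high, behind the stand; origin at the centre of its underside; leave it alone
- spray_can: spray can, 53 mm diameter, 168 mm high, standing beyond the cylinder's valve end; origin at the centre of its underside; leave it alone
Mind the look-alikes: they are no part of the job. What is shaped like the stand but yellow is not meant.

How it is judged:
By the outcome, as a careful person would: the job done as asked, in the order asked, and still so for the second after the job is handed in, with the robot touching nothing.
It also fails if it takes over 56 s, if anything falls off the work surface, if the arm or the gripper's body presses on something with over 40 N, if the wrist force passes 120 N, or if a joint passes its speed limit or range.

## Working session

There is one attempt and no reset: what is moved stays moved. The work goes in short steps, Python scripts to look and compute and a tool call to move; the robot and the scene stay as the last step left them, time stands still between calls to the robot, and variables do not carry over. Pictures are saved under pics/ and viewed, at most 10 in all, crops included, and the job is handed in when it is done.

Besides the shell and the picture viewer there is one more tool, called after "Request:" as name(argument=value, ...), one argument or row to a line, values as JSON. send_rows: Moves the arm, as the interface text tells. Its arguments: {"type":"object","properties":{"deltas":{"type":"array","items":{"type":"array"}},"grip":{"type":"number"}},"required":["deltas"]}

```bash
ls; mkdir -p pics; cat > h.py <<'E'
import numpy as np,cv2
from bench import sensors,get_image,bot,cut_out,mark_of
def cloud(d):
    z=d["z_map"];K=np.array(d["K"]);v,u=np.mgrid[:480,:640]
    P=np.stack([(u-K[0,2])*z/K[0,0],(v-K[1,2])*z/K[1,1],z],-1)
    return P@np.array(d["orientation"]).T+np.array(d["position"])
def ray(d,c,zw):
    K=np.array(d["K"]);r=np.array(d["orientation"])@np.array([(c[0]-K[0,2])/K[0,0],(c[1]-K[1,2])/K[1,1],1])
    p=np.array(d["position"]);return p+r*(zw-p[2])/r[2]
E
python3 - <<'E'
from h import *
np.set_printoptions(precision=3,suppress=True)
print(bot.grasp_offset,sensors.observe())
for n in("top","side"):
    d=get_image(n);cv2.imwrite(f"pics/{n}0.png",d["image"]);P=cloud(d);print(n,d["position"],d["orientation"])
    for l in("cylinder","cylinder_neck","stand","stand_mouth","retainer_pin","retainer_hinge","refill_bottle","paint_jar","spray_can"):
        for m in mark_of(l,n)[:3]:
            c=np.array(m["centre"]);i=np.clip(c.round().astype(int),0,[639,479]);print(l,round(m["p"],2),c,P[i[1],i[0]])
E
```

```text
pics
0.1804 {'time': 0.0, 'qpos': array([-74.606,   5.039,  78.623,  -0.001,  96.463,  -5.907]), 'joint_vel': array([-0.085,  0.065, -0.03 ,  0.066, -0.033,  0.114]), 'tau': array([ -0.   , -34.018, -30.243,   0.072,   0.033,  -0.   ]), 'position': array([ 0.2  , -0.512,  0.404]), 'tool_rot': array([[ 0.932,  0.363, -0.001],
       [ 0.363, -0.932,  0.002],
       [ 0.   , -0.002, -1.   ]]), 'force': array([-0.319, -0.411, -0.128]), 'wrist_torque': array([-0.025,  0.026,  0.04 ]), 'grip_force': 0.0, 'grip_width': 0.999097436713048}
top [0.399 0.056 1.33 ] [[ 0.005 -0.99   0.144]
 [-1.    -0.005  0.002]
 [-0.001 -0.144 -0.99 ]]
cylinder 0.71 [325.3 263.8] [0.542 0.054 0.058]
cylinder_neck 0.83 [400.8 295.5] [ 0.476 -0.106  0.046]
cylinder_neck 0.74 [322.3 328.6] [0.406 0.059 0.152]
stand 0.62 [287.6 243.8] [0.59  0.135 0.018]
stand 0.61 [251.5 157.2] [0.79  0.219 0.001]
stand_mouth 0.88 [284.5 167.7] [0.765 0.147 0.   ]
retainer_pin 0.57 [377.7 193.2] [ 0.67  -0.049  0.163]
retainer_pin 0.55 [257.1 179.2] [0.697 0.188 0.164]
retainer_hinge 0.91 [282.2 132.7] [0.804 0.143 0.127]
retain
[... 313 characters left out ...]
8 0.58  0.491] [[-0.774 -0.312  0.551]
 [-0.633  0.406 -0.659]
 [-0.018 -0.859 -0.512]]
cylinder 0.67 [339.3 267.3] [0.554 0.055 0.032]
cylinder_neck 0.82 [418.8 242.3] [0.404 0.075 0.149]
stand 0.75 [171.9 276.7] [0.746 0.253 0.04 ]
stand 0.56 [294.9 297.3] [0.547 0.175 0.047]
stand_mouth 0.59 [217.6 264.7] [ 0.761  0.149 -0.   ]
retainer_pin 0.81 [214.4 215. ] [0.691 0.193 0.147]
retainer_pin 0.69 [320.6 167.3] [ 0.67  -0.045  0.151]
retainer_hinge 0.97 [196.6 202.4] [0.799 0.146 0.117]
retainer_hinge 0.76 [312.9 220.5] [0.606 0.058 0.107]
refill_bottle 0.9 [413.4 322.9] [0.393 0.088 0.02 ]
paint_jar 0.67 [230.9 345.2] [0.566 0.289 0.025]
spray_can 0.69 [459.6 225.6] [ 0.466 -0.239  0.008]
```

View pics/top0.png

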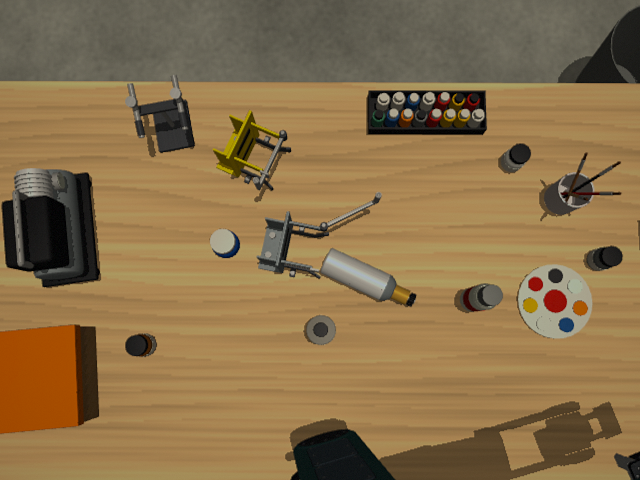

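View pics/side0.png

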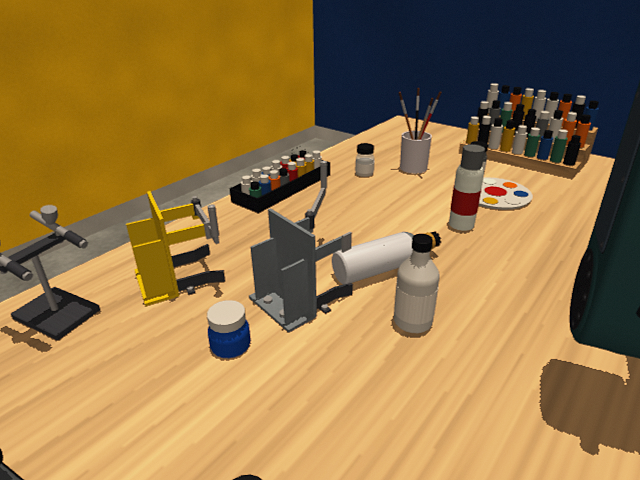

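The target is the grey stand (plate near (287,243) in the top view), hinge (321,228), pin (378,198); the cylinder lies with its foot at (326,260) and neck at (402,296). The bottle is at (320,330), the can at (478,298) and the yellow look-alike at (250,155).

```bash
cat > m.py <<'E'
from h import *
np.set_printoptions(precision=4,suppress=True)
Q={}
for n in("top","side"):
    d=get_image(n);Q[n]=cloud(d)[d["z_map"]>0]
A=np.vstack([Q["top"],Q["side"]])
def sel(P,lo,hi):return P[np.all((P>lo)&(P<hi),1)]
def line(P):
    c,(w,h),a=cv2.minAreaRect((P[:,:2]*1000).astype(np.float32));return c,(w,h),a
for n in Q:
    P=Q[n]
    s=sel(P,[.5,.07,.143],[.68,.2,.158]);print(n,"plate top",len(s),len(s) and (s.mean(0),line(s)))
    s=sel(P,[.5,.02,.110],[.68,.13,.120]);print("cheeks",len(s))
    for t in(sel(s,[.5,0,0],[.575,.2,1]),sel(s,[.585,0,0],[.7,.2,1])):
        if len(t)>5:print("  ",t.mean(0),t.min(0),t.max(0),line(t))
    s=sel(P,[.62,-.08,.135],[.72,-.0,.17]);print("pin",len(s),np.median(s,0) if len(s) else 0)
    s=sel(P,[.38,.03,.02],[.44,.12,.16]);print("bottle",s.mean(0),s.min(0),s.max(0))
    s=sel(P,[.41,-.30,.02],[.53,-.19,.2]);print("can",s.mean(0),s.min(0),s.max(0))
from scipy.optimize import least_squares
s=sel(A,[.44,-.12,.012],[.60,.07,.063])
def rot(p):
    a=p[2];return np.array([np.cos(a),np.sin(a)]),np.array([-np.sin(a),np.cos(a)])
def f(p,full=False):
    x,n=rot(p);q=s[:,:2]-p[:2];t=q@x;l=q@n;r=np.hypot(l,s[:,2]-.03)-.03
    return (t,l,r) if full else r[(t>-.05)&(t<.05)] if 0 else np.where(abs(t)<.05,r,0)
c=np.array([.53,.02]);p=least_squares(f,[c[0],c[1],np.deg2rad(-115)],loss="soft_l1",f_scale=.002).x
t,l,r=f(p,True);x,_=rot(p);k=(abs(r)<.003)&(abs(l)<.03)
print("cyl dir",np.degrees(p[2]),"t range",np.percentile(t[k],[.5,99.5]),"rms",r[k].std())
foot=p[:2]+x*np.percentile(t[k],.5);print("foot",foot,"neck",foot+.176*x)
s=sel(Q["top"],[.44,-.14,.0],[.53,-.07,.07]);t=(s[:,:2]-foot)@x;m=s[:,2]>.02;print("valve end",t[m].max(), "neck ctr",s[m&(t>.16)&(t<.19)].mean(0))
E
python3 m.py
```

```text
top plate top 190 (array([0.5822, 0.1388, 0.1504]), ((582.2837524414062, 139.122314453125), (7.065850257873535, 108.96844482421875), 78.93404388427734))
cheeks 253
   [0.533  0.1002 0.1164] [0.5212 0.068  0.1104] [0.5406 0.1283 0.12  ] ((532.5125122070312, 97.56655883789062), (63.08757400512695, 8.114167213439941), 74.36531829833984)
   [0.6182 0.0726 0.1155] [0.6059 0.0201 0.1101] [0.6354 0.1295 0.1198] ((620.6014404296875, 74.77659606933594), (109.33873748779297, 29.23727798461914), 89.85088348388672)
pin 50 [ 0.6658 -0.0487  0.1606]
bottle [0.4065 0.0623 0.1157] [0.3804 0.0332 0.0719] [0.4345 0.0917 0.1581]
can [ 0.4705 -0.2528  0.13  ] [ 0.4461 -0.2837  0.02  ] [ 0.4984 -0.2363  0.1751]
side plate top 304 (array([0.5776, 0.1414, 0.1475]), ((581.3758544921875, 139.8044891357422), (7.888737678527832, 111.19495391845703), 78.86261749267578))
cheeks 334
   [0.5297 0.0974 0.1142] [0.5203 0.0662 0.11  ] [0.5406 0.1296 0.1198] ((531.7567138671875, 97.40643310546875), (64.92034149169922, 10.44735336303711), 74.18281555175781)
   [0.6137 0.0621 0.1144] [0.6046 0.0209 0.1102] [0.6375 0.129
[... 459 characters left out ...]
].std())
                                               ~~~~~~~~~~~~~^^^^^^^^^^^^^^^^
    return _quantile_unchecked(
        a, q, axis, out, overwrite_input, method, keepdims, weights)
    return _ureduce(a,
                    func=_quantile_ureduce_func,
    ...<5 lines>...
                    overwrite_input=overwrite_input,
                    method=method)
    r = func(a, **kwargs)
    result = _quantile(arr,
                       quantiles=q,
    ...<2 lines>...
                       out=out,
                       weights=wgt)
    slices_having_nans = np.isnan(arr[-1, ...])
                                  ~~~^^^^^^^^^
IndexError: index -1 is out of bounds for axis 0 with size 0
```

```bash
cat > m2.py <<'E'
from h import *
from scipy.optimize import least_squares
np.set_printoptions(precision=4,suppress=True)
S=[];T=[]
def sel(P,lo,hi):return P[np.all((P>lo)&(P<hi),1)]
def ang(P):
    v=cv2.fitLine((P[:,:2]*1000).astype(np.float32),cv2.DIST_HUBER,0,.1,.001).ravel();return np.degrees(np.arctan2(v[1],v[0])),v[2:]
for n in("top","side"):
    d=get_image(n);P=cloud(d);z=d["z_map"]>0
    for o in cut_out("cylinder",n):
        m=o["mask"]&z;c=np.median(P[m],0);print(n,o["p"],o["bbox"],c)
        if .45<c[0]<.58 and -.06<c[1]<.08 and c[2]<.08:
            m=cv2.erode(m.astype(np.uint8),np.ones((3,3)))>0;S.append(P[m]);break
    A=P[z]
    for k,lo,hi in(("plate",[.5,.07,.1455],[.68,.2,.154]),("cheek-",[.5,.05,.112],[.56,.125,.119]),("cheek+",[.585,.09,.112],[.66,.125,.119]),("arm",[.6,-.05,.110],[.69,.05,.118]),
      ("guide-",[.49,.04,.018],[.56,.12,.026])):
        s=sel(A,lo,hi)
        if len(s)>8:print("  ",k,len(s),s.mean(0),ang(s),s.min(0),s.max(0))
s=np.vstack(S);s=s[s[:,2]>.01]
def f(p,full=0):
    x=np.array([np.cos(p[2]),np.sin(p[2])]);q=s[:,:2]-p[:2];t=q@x;l=q@[-x[1],x[0]];r=np.hypot(l,s[:,2]-.03)-.03
    return (t,l,r,x) if full else np.where(abs(t)<.05,r,0)
c=s.mean(0)
p0=[c[0],c[1],np.deg2rad(-114)];p=least_squares(f,p0,loss="soft_l1",f_scale=.002).x
t,l,r,x=f(p,1);k=(abs(r)<.004)
print("cyl dir",np.degrees(p[2]),"t",np.percentile(t[k],[.3,99.7]),np.percentile(t,[.3,99.7]),"rms",r[k].std(),k.mean())
foot=p[:2]+x*np.percentile(t[k],.3);print("foot",foot,"neck",foot+.176*x,"alt foot",p[:2]+x*(np.percentile(t,99.7)-.207))
E
python3 m2.py
```

```text
top 0.79 [320.3, 246.2, 413.3, 303.5] [ 0.5147 -0.0266  0.0549]
   plate 166 [0.583  0.1386 0.1505] (np.float32(-11.011083), array([583.1656, 138.5005], dtype=float32)) [0.5287 0.1255 0.1455] [0.636  0.1516 0.1539]
   cheek- 53 [0.5332 0.1008 0.116 ] (np.float32(75.93995), array([533.5394, 102.2331], dtype=float32)) [0.5213 0.07   0.1121] [0.5412 0.1244 0.119 ]
   cheek+ 35 [0.6174 0.1054 0.1164] (np.float32(79.12048), array([617.3358, 105.4277], dtype=float32)) [0.6125 0.0907 0.1124] [0.6225 0.1234 0.119 ]
   arm 173 [0.6423 0.001  0.1147] (np.float32(-63.90852), array([642.1068,   1.5713], dtype=float32)) [ 0.6155 -0.0492  0.1103] [0.6692 0.0483 0.118 ]
   guide- 55 [0.5323 0.0947 0.0223] (np.float32(69.12168), array([532.5049,  94.8991], dtype=float32)) [0.5173 0.0666 0.0181] [0.5415 0.1186 0.0256]
side 0.75 [333.9, 230.5, 441.8, 283.2] [0.5132 0.0092 0.0452]
   plate 240 [0.5779 0.1411 0.1484] (np.float32(-10.767824), array([578.3004, 141.4353], dtype=float32)) [0.5273 0.1251 0.1455] [0.6365 0.1525 0.1508]
   cheek- 132 [0.5294 0.0947 0.1151] (np.float32(73.24235), array([529.086
[... 561 characters left out ...]
td(),k.mean())
                                         ~~~~~~~~~~~~~^^^^^^^^^^^^^^^^
    return _quantile_unchecked(
        a, q, axis, out, overwrite_input, method, keepdims, weights)
    return _ureduce(a,
                    func=_quantile_ureduce_func,
    ...<5 lines>...
                    overwrite_input=overwrite_input,
                    method=method)
    r = func(a, **kwargs)
    result = _quantile(arr,
                       quantiles=q,
    ...<2 lines>...
                       out=out,
                       weights=wgt)
    slices_having_nans = np.isnan(arr[-1, ...])
                                  ~~~^^^^^^^^^
IndexError: index -1 is out of bounds for axis 0 with size 0
```

```bash
cat > cyl.py <<'E'
from h import *
from scipy.optimize import least_squares
np.set_printoptions(precision=4,suppress=True)
ST=np.array([.5815,.136]);sa=np.deg2rad(-100.9);SX=np.array([np.cos(sa),np.sin(sa)]);SY=np.array([-SX[1],SX[0]])
def stf(p):q=np.asarray(p)[:2]-ST;return np.array([q@SX,q@SY])*1000
def lying(a0=-114):
    S=[]
    for n in("top","side"):
        d=get_image(n);P=cloud(d);z=d["z_map"]>0
        for o in cut_out("cylinder",n):
            m=o["mask"]&z;c=np.median(P[m],0)
            if .45<c[0]<.62 and c[1]<.12 and c[2]<.08:S.append(P[cv2.erode(m.astype(np.uint8),np.ones((3,3)))>0]);break
    s=np.vstack(S);s=s[(s[:,2]>.008)&(s[:,2]<.064)];a0=np.deg2rad(a0);x0=np.array([np.cos(a0),np.sin(a0)]);c=s.mean(0)[:2]
    t0=(s[:,:2]-c)@x0;b=s[(t0>np.percentile(t0,1)+.005)&(t0<np.percentile(t0,1)+.12)]
    c=b.mean(0)[:2]
    def f(p,s=b,full=0):
        x=np.array([np.cos(p[1]),np.sin(p[1])]);n=np.array([-x[1],x[0]]);q=s[:,:2]-c;l=q@n-p[0];r=np.hypot(l,s[:,2]-.03)-.03
        return (q@x,r,x,n) if full else r
    R=least_squares(f,[0,a0],loss="soft_l1",f_scale=.002,x_scale=[.01,.1]);p=R.x
    t,r,x,n=f(p,s,1);B=c+n*p[0]
    print("dir",np.degrees(p[1]),"rms",f(p).std(),"t",np.percentile(t[abs(r)<.004],[.5,99]),np.percentile(t,[.5,99.5]))
    foot=B+x*np.percentile(t[abs(r)<.004],.5);alt=B+x*(np.percentile(t,99.5)-.207)
    print("foot",foot,"alt",alt,"neck",foot+.176*x,"stand frame",stf(foot),stf(foot+.176*x))
if __name__=="__main__":lying()
E
python3 cyl.py
```

```text
dir -114.59569857700954 rms 0.0016666464678281349 t [-0.0611  0.0852] [-0.062   0.1411]
foot [0.5547 0.0537] alt [0.5567 0.0581] neck [ 0.4814 -0.1063] stand frame [ 85.9093 -10.7979] [256.9051 -52.4685]
```

Request:
send_rows(
  deltas=[
    [[25,34,0],[0,0,4]],
    [[50,68,0],[0,0,8]],
    [[75,102,0],[0,0,12]],
    [[100,136,0],[0,0,16]],
    [[125,175,0],[0,0,20]],
    [[150,210,0],[0,0,24]],
    [[180,250,0],[0,0,28]],
    [[205,290,0],[0,0,32]],
    [[230,330,0],[0,0,36]],
    [[255,370,-10],[0,0,40]],
    [[281,407,-30],[0,0,44]],
    [[281,407,-60],[0,0,44]],
  ],
  grip=1,
)

```text
time: 3.0
position: [0.4822, -0.1031, 0.3451]
tool_rot: [[0.413, 0.911, 0.003], [0.911, -0.413, -0.0], [0.001, 0.003, -1.0]]
force: [0.3, 0.0, -0.2]
grip_width: 1.001
grip_force: 0.0
```

Request:
send_rows(
  deltas=[
    [[0,0,-30],[0,0,0]],
    [[0,0,-60],[0,0,0]],
    [[0,0,-90],[0,0,0]],
    [[0,0,-115],[0,0,0]],
    [[0,0,-128],[0,0,0]],
    [[0,0,-131],[0,0,0]],
    [[0,0,-131],[0,0,0]],
  ],
)

```text
time: 3.88
position: [0.4812, -0.1055, 0.2145]
tool_rot: [[0.418, 0.909, 0.001], [0.909, -0.418, -0.001], [0.0, 0.002, -1.0]]
force: [-0.5, 0.3, -0.8]
grip_width: 1.001
grip_force: 0.0
```

```bash
python3 - <<'E'
from h import *
np.set_printoptions(precision=4,suppress=True)
s=sensors.observe();print(s["position"],s["tool_rot"],s["qpos"],s["force"])
d=get_image("side");a=cv2.resize(d["image"][140:330,260:520],None,fx=1.5,fy=1.5)
d=get_image("top");b=cv2.resize(d["image"][180:370,240:500],None,fx=1.5,fy=1.5)
cv2.imwrite("pics/g1.png",np.hstack([a,b]))
E
```

```text
[ 0.4812 -0.1055  0.2145] [[ 0.4178  0.9085  0.0015]
 [ 0.9085 -0.4178 -0.0005]
 [ 0.0002  0.0015 -1.    ]] [-18.9699   4.6302 101.3229  -0.0001  73.9583   5.7283] [-0.4769  0.2938 -0.8394]
```

View pics/g1.png

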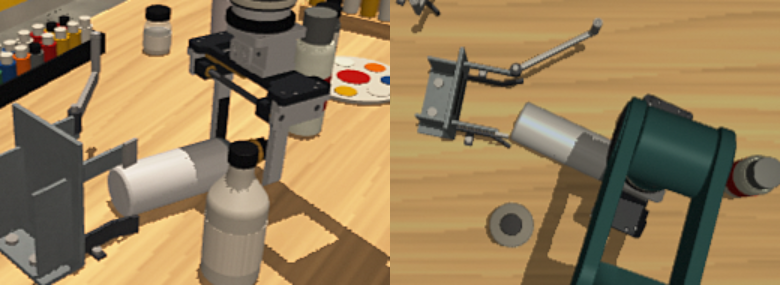

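Fingers straddle the neck around (270,150) in the left crop, clear of the bottle and can. Closing.

Request:
send_rows(
  deltas=[
    [[0,0,-3],[0,0,0]],
    [[0,0,-3],[0,0,0]],
    [[0,0,-3],[0,0,0]],
    [[0,0,-3],[0,0,0]],
    [[0,0,-3],[0,0,0]],
    [[0,0,-3],[0,0,0]],
  ],
  grip=-1,
)

```text
time: 4.72
position: [0.4808, -0.1054, 0.2107]
tool_rot: [[0.418, 0.908, 0.0], [0.908, -0.418, -0.0], [0.0, 0.0, -1.0]]
force: [0.0, 0.7, -0.1]
grip_width: 0.397
grip_force: 0.0
```

```bash
python3 -c "
from cyl import *
lying();s=sensors.observe();print(s['position'],s['grip_width'],s['grip_force'],s['force'],stf(s['position']),s['time'])"
```

```text
dir -114.55007310023741 rms 0.001624751310420625 t [-0.0605  0.073 ] [-0.0615  0.0767]
foot [0.5546 0.0537] alt [0.5836 0.1171] neck [ 0.4815 -0.1064] stand frame [ 85.8806 -10.8579] [256.9095 -52.3924]
[ 0.4808 -0.1054  0.2107] 0.33483462072772247 30.00056505203247 [ 0.1148 -0.4221 -0.1841] [256.1144 -53.2279] 4.925
```

Request:
send_rows(
  deltas=[
    [[5,-3,0],[0,0,1]],
    [[11,-6,0],[0,0,3]],
    [[17,-9,0],[0,0,5]],
    [[23,-12,0],[0,0,6.5]],
    [[29,-14,0],[0,0,8]],
    [[35,-16,0],[0,0,9.5]],
    [[41,-19,0],[0,0,11]],
    [[46,-21,0],[0,0,12.5]],
    [[50,-22,0],[0,0,13.6]],
    [[50,-22,0],[0,0,13.6]],
    [[50,-22,0],[0,0,13.6]],
  ],
)

```text
time: 6.3
position: [0.5309, -0.1275, 0.2107]
tool_rot: [[0.192, 0.981, 0.0], [0.981, -0.192, -0.0], [-0.0, 0.0, -1.0]]
force: [-2.5, 1.0, 2.9]
grip_width: 0.333
grip_force: 30.1
```

```bash
python3 -c "
from cyl import *
lying(-101);s=sensors.observe();print(s['position'],s['grip_width'],s['grip_force'],s['force'],stf(s['position']),s['time'],s['tool_rot'][:,1])"
```

```text
dir -100.65967135873555 rms 0.0017099173910613864 t [-0.0627  0.0786] [-0.0638  0.1057]
foot [0.5641 0.045 ] alt [0.5713 0.083 ] neck [ 0.5316 -0.1279] stand frame [92.628   0.1588] [268.6264   0.897 ]
[ 0.5308 -0.1275  0.2107] 0.3302435021463584 30.053157806396484 [-1.4687  0.6416  1.004 ] [268.3312   0.0586] 6.5 [ 0.9813 -0.1925  0.0006]
```

Aligned with the stand and centred. Slide in, then creep to contact.

Request:
send_rows(
  deltas=[
    [[1,6,0],[0,0,0]],
    [[3,15,0],[0,0,0]],
    [[5,25,0],[0,0,0]],
    [[7,35,0],[0,0,0]],
    [[9,45,0],[0,0,0]],
    [[11,55,0],[0,0,0]],
    [[12.5,64,0],[0,0,0]],
    [[14,72,0],[0,0,0]],
    [[15.5,80,0],[0,0,0]],
    [[16,84,0],[0,0,0]],
    [[16.5,86,0],[0,0,0]],
  ],
)

```text
time: 7.88
position: [0.5473, -0.0413, 0.2107]
tool_rot: [[0.192, 0.981, -0.0], [0.981, -0.192, -0.0], [-0.0, -0.0, -1.0]]
force: [-1.7, -3.8, 0.1]
grip_width: 0.334
grip_force: 30.0
```

Request:
send_rows(
  deltas=[
    [[0.4,2,0],[0,0,0]],
    [[0.8,4,0],[0,0,0]],
    [[0.8,4,0],[0,0,0]],
  ],
)

```text
time: 8.25
position: [0.5481, -0.0373, 0.2107]
tool_rot: [[0.193, 0.981, 0.0], [0.981, -0.193, 0.0], [0.0, 0.0, -1.0]]
force: [-0.6, -3.5, -0.3]
grip_width: 0.331
grip_force: 30.0
```

Request:
send_rows(
  deltas=[
    [[0.3,1.5,0],[0,0,0]],
    [[0.6,3,0],[0,0,0]],
    [[0.6,3,0],[0,0,0]],
  ],
)

```text
time: 8.62
position: [0.5485, -0.0357, 0.2107]
tool_rot: [[0.193, 0.981, -0.001], [0.981, -0.193, -0.004], [-0.004, -0.0, -1.0]]
force: [-2.5, -7.8, 1.0]
grip_width: 0.331
grip_force: 30.0
```

```bash
python3 -c "
from cyl import *
lying(-101);s=sensors.observe();print(s['position'],s['grip_width'],s['grip_force'],s['force'],stf(s['position']),s['time'],s['tool_rot'][:,1])
d=get_image('side');a=cv2.resize(d['image'][140:330,220:480],None,fx=1.5,fy=1.5)
d=get_image('top');b=cv2.resize(d['image'][180:370,240:500],None,fx=1.5,fy=1.5)
cv2.imwrite('pics/g2.png',np.hstack([a,b]))
"
```

```text
dir -101.02435286558433 rms 0.001672701263674224 t [-0.0642  0.0749] [-0.0641  0.1039]
foot [0.5818 0.1311] alt [0.5892 0.1692] neck [ 0.5481 -0.0417] stand frame [4.8077 1.1963] [180.8073   0.8144]
[ 0.5485 -0.0358  0.2107] 0.3321834367948434 29.99998837709427 [-1.7564 -8.6879  0.2543] [174.8931   0.0689] 8.825 [ 0.9812 -0.1928 -0.0001]
```

View pics/g2.png

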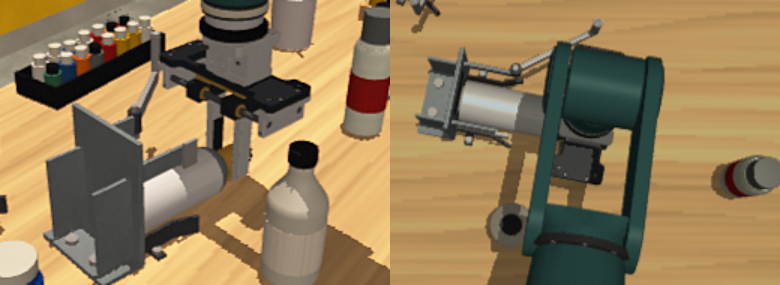

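Foot is against the plate (axial force rises, arm lags; no sideways jam). Now I open, tilt the tool 28° about the neck and regrip, so the wrist has range for the raise.

Request:
send_rows(
  deltas=[
    [[0,0,0],[0,0,0]],
    [[0,0,0],[0,0,0]],
    [[-0.8,-3.9,0],[0,0,0]],
    [[-5,-25.5,-1.3],[6.87,-1.32,0]],
    [[-9,-46.7,-5.4],[13.75,-2.65,0]],
    [[-13,-67.3,-12],[20.6,-3.97,0]],
    [[-16.8,-87.1,-21],[27.5,-5.3,0]],
    [[-16.8,-87.1,-21],[27.5,-5.3,0]],
  ],
  grip=0.2,
)

```text
time: 9.93
position: [0.5313, -0.123, 0.1885]
tool_rot: [[0.175, 0.981, 0.088], [0.866, -0.196, 0.461], [0.469, -0.004, -0.883]]
force: [-0.0, -1.1, -1.2]
grip_width: 0.6
grip_force: 0.0
```

Request:
send_rows(
  deltas=[
    [[0,0,0],[0,0,0]],
    [[0,0,0],[0,0,0]],
    [[0,0,0],[0,0,0]],
    [[0,0,0],[0,0,0]],
  ],
  grip=-1,
)

```text
time: 10.42
position: [0.5321, -0.1208, 0.1902]
tool_rot: [[0.169, 0.982, 0.089], [0.866, -0.191, 0.461], [0.47, -0.001, -0.883]]
force: [-0.5, 0.7, 0.5]
grip_width: 0.334
grip_force: 30.0
```

```bash
python3 -c "
from cyl import *
lying(-101);s=sensors.observe();g=s['position']+bot.grasp_offset*s['tool_rot'][:,2];print(s['position'],s['qpos'],s['grip_width'],s['grip_force'],s['force'],g,stf(g),s['time'],s['tool_rot'])
"
```

```text
dir -100.94616129599491 rms 0.001693058029871607 t [-0.0675  0.077 ] [-0.0672  0.119 ]
foot [0.5819 0.1316] alt [0.5858 0.1518] neck [ 0.5484 -0.0412] stand frame [4.2727 1.1956] [180.2726   1.0538]
[ 0.5321 -0.121   0.19  ] [-26.0964  14.602   95.1202  27.5245  79.5302 -22.3512] 0.33221356197599994 29.999839067459106 [0.7117 3.5562 2.3468] [ 0.5482 -0.0376  0.0309] [176.7328   0.0848] 10.625 [[ 0.1697  0.9815  0.0892]
 [ 0.8657 -0.1917  0.4623]
 [ 0.4708 -0.0012 -0.8822]]
```

```bash
cat > rows.py <<'E'
import numpy as np,sys
from cyl import SX,SY
g=180.4
def tcp(th,d,f0):
    t=np.deg2rad(th);p=np.deg2rad(f0-th);c,s=np.cos(t),np.sin(t)
    return np.array([30*s+d*c+g*np.sin(p),30*c+d*s+g*np.cos(p)])
def rows(ths,t0,d=176,f0=28):
    b=tcp(t0,d,f0)
    for t in ths:
        e=tcp(t,d,f0)-b;print([[*(np.round(SX*e[0],1)).tolist(),round(float(e[1]),1)],[*(np.round(-(t-t0)*SY,2)).tolist(),0]],end=", ")
    print("\n")
if __name__=="__main__":
    rows([3,6,9,12,15,18,21,24,27,30],0)
    rows([33.5,37,40.5,44,47.5,51,54.5,58,61,64],30)
    rows([67,70,73,75,77,79,81,83,85,86],64)
    rows([87,88,89,90,90],86)
E
python3 rows.py
```

```text
[[1.3, 7.0, 13.4], [-2.95, 0.57, 0]], [[2.8, 14.7, 26.2], [-5.89, 1.13, 0]], [[4.4, 23.0, 38.5], [-8.84, 1.7, 0]], [[6.2, 32.0, 50.1], [-11.78, 2.27, 0]], [[8.0, 41.6, 61.0], [-14.73, 2.84, 0]], [[10.0, 51.8, 71.3], [-17.68, 3.4, 0]], [[12.0, 62.5, 80.9], [-20.62, 3.97, 0]], [[14.2, 73.8, 89.7], [-23.57, 4.54, 0]], [[16.5, 85.5, 97.7], [-26.51, 5.11, 0]], [[18.8, 97.8, 105.0], [-29.46, 5.67, 0]], 

[[2.9, 14.8, 7.5], [-3.44, 0.66, 0]], [[5.8, 30.2, 13.8], [-6.87, 1.32, 0]], [[8.9, 46.0, 19.0], [-10.31, 1.99, 0]], [[12.0, 62.3, 23.0], [-13.75, 2.65, 0]], [[15.2, 78.9, 25.8], [-17.18, 3.31, 0]], [[18.4, 95.8, 27.4], [-20.62, 3.97, 0]], [[21.7, 112.9, 27.9], [-24.06, 4.63, 0]], [[25.1, 130.2, 27.1], [-27.49, 5.29, 0]], [[28.0, 145.1, 25.5], [-30.44, 5.86, 0]], [[30.8, 160.1, 23.0], [-33.39, 6.43, 0]], 

[[2.9, 15.0, -3.4], [-2.95, 0.57, 0]], [[5.7, 29.9, -7.6], [-5.89, 1.13, 0]], [[8.6, 44.7, -12.6], [-8.84, 1.7, 0]], [[10.5, 54.5, -16.5], [-10.8, 2.08, 0]], [[12.4, 64.2, -20.7], [-12.77, 2.46, 0]], [[14.2, 73.9, -25.3], [-14.73, 2.84, 0]], [[16.1, 83.5, -30.2], [-16.69, 3.21, 0]], [[17.9, 92.9, -35.5], [-18.66, 3.59, 0]], [[19.7, 102.3, -41.1], [-20.62, 3.97, 0]], [[20.6, 106.9, -44.0], [-21.6, 4.16, 0]], 

[[0.9, 4.6, -3.0], [-0.98, 0.19, 0]], [[1.8, 9.2, -6.1], [-1.96, 0.38, 0]], [[2.6, 13.7, -9.3], [-2.95, 0.57, 0]], [[3.5, 18.2, -12.6], [-3.93, 0.76, 0]], [[3.5, 18.2, -12.6], [-3.93, 0.76, 0]],
```

Request:
send_rows(
  deltas=[
    [[1.5,8.0,13.4],[-2.95,0.57,0]],
    [[3.0,15.7,26.2],[-5.89,1.13,0]],
    [[4.6,24.0,38.5],[-8.84,1.7,0]],
    [[6.4,33.0,50.1],[-11.78,2.27,0]],
    [[8.2,42.6,61.0],[-14.73,2.84,0]],
    [[8.2,42.6,61.0],[-14.73,2.84,0]],
  ],
)

```text
time: 11.38
position: [0.54, -0.0786, 0.2506]
tool_rot: [[0.186, 0.982, 0.042], [0.957, -0.191, 0.219], [0.223, -0.001, -0.975]]
force: [0.3, -1.5, -1.7]
grip_width: 0.336
grip_force: 30.0
```

```bash
cat > up.py <<'E'
from cyl import *
s=sensors.observe();g=s['position']+bot.grasp_offset*s['tool_rot'][:,2];print("q",s['qpos'],"grip",s['grip_width'],"F",s['force'],"M",s["wrist_torque"],"grasp",stf(g),g[2]*1000,"tilt",np.degrees(np.arctan2(-s['tool_rot'][:2,2]@SX,-s['tool_rot'][2,2])),s['time'])
# axis elevation of the cylinder from cloud, in stand frame
for n in("side","top"):
    d=get_image(n);P=cloud(d);z=d["z_map"]>0
    o=[o for o in cut_out("cylinder",n) if .45<np.median(P[o["mask"]&z],0)[0]<.66]
    if not o:print(n,"none");continue
    q=P[(cv2.erode(o[0]["mask"].astype(np.uint8),np.ones((5,5)))>0)&z];u=(q[:,:2]-ST)@SX;v=(q[:,:2]-ST)@SY
    from scipy.optimize import least_squares
    def f(p):
        a=np.array([np.cos(p[2])*np.cos(p[3]),np.sin(p[3]),np.sin(p[2])*np.cos(p[3])]);w=np.stack([u-p[0],v-p[1],q[:,2]-.09],1) if 0 else np.stack([u,v,q[:,2]],1)-c-np.array([0,p[1],0])-p[0]*np.array([-np.sin(p[2]),0,np.cos(p[2])])
        t=w@a;return np.where(t-t.min()<.13,np.linalg.norm(w-np.outer(t,a),axis=1)-.03,0)
    c=np.array([u.mean(),v.mean(),q[:,2].mean()]);import sys
    p=least_squares(f,[0,0,np.deg2rad(float(sys.argv[1])),0],loss="soft_l1",f_scale=.002,x_scale=[.01,.01,.1,.1]).x
    c0=c+np.array([0,p[1],0])+p[0]*np.array([-np.sin(p[2]),0,np.cos(p[2])])
    print(n,len(q),"theta",np.degrees(p[2:]),"axis pt",c0*1000,"rms",f(p).std(),"dist axis-line to neck grasp",)
E
python3 up.py 15
```

```text
q [-17.7967   9.2635  92.1442  13.0013  80.4299  -9.174 ] grip 0.3363790116496786 F [ 0.3451 -1.5315 -1.7488] M [-0.2987  0.0666 -0.0397] grasp [178.272   -0.2094] 74.7366395014627 tilt 12.913942355408425 11.375
side 1168 theta [14.4999 -0.0816] axis pt [100.026    0.3445  51.9549] rms 0.001046442720046964 dist axis-line to neck grasp
top 1585 theta [14.707  -0.1674] axis pt [91.718   0.7039 51.1843] rms 0.0019483525573032161 dist axis-line to neck grasp
```

Request:
send_rows(
  deltas=[
    [[2.3,11.7,10.3],[-2.95,0.57,0]],
    [[4.3,22.4,19.9],[-5.89,1.13,0]],
    [[6.5,33.7,28.7],[-8.84,1.7,0]],
    [[8.8,45.4,36.7],[-11.78,2.27,0]],
    [[11.1,57.7,44.0],[-14.73,2.84,0]],
    [[14.0,72.5,51.5],[-18.17,3.5,0]],
    [[16.9,87.9,57.8],[-21.6,4.16,0]],
    [[20.0,103.7,63.0],[-25.04,4.83,0]],
    [[23.1,120.0,67.0],[-28.48,5.49,0]],
    [[23.1,120.0,67.0],[-28.48,5.49,0]],
  ],
)

```text
time: 12.82
position: [0.5635, 0.0411, 0.3179]
tool_rot: [[0.184, 0.981, -0.052], [0.943, -0.192, -0.271], [-0.276, 0.001, -0.961]]
force: [-1.3, -2.3, 0.3]
grip_width: 0.341
grip_force: 30.0
```

```bash
python3 up.py 44
```

```text
q [  2.5596  10.4772  82.9854 -15.5814  90.3402  14.0349] grip 0.34135394042148637 F [-1.2908 -2.2809  0.3485] M [-0.3313  0.1087  0.0625] grasp [146.3845   0.2689] 144.479460504791 tilt -16.030274136848412 12.825
side 1562 theta [44.0059 -0.2035] axis pt [96.688   0.7148 93.1865] rms 0.0008901421108622207 dist axis-line to neck grasp
top 384 theta [44.2663 -0.4237] axis pt [70.6459  1.6549 69.986 ] rms 0.0014535357679287967 dist axis-line to neck grasp
```

Request:
send_rows(
  deltas=[
    [[3.4,17.6,2.3],[-3.44,0.66,0]],
    [[6.6,34.5,3.9],[-6.87,1.32,0]],
    [[9.9,51.6,4.4],[-10.31,1.99,0]],
    [[13.3,68.9,3.6],[-13.75,2.65,0]],
    [[16.2,83.8,2.0],[-16.69,3.22,0]],
    [[19.0,98.8,-0.5],[-19.64,3.79,0]],
    [[21.9,113.8,-3.9],[-22.59,4.35,0]],
    [[24.7,128.7,-8.1],[-25.53,4.92,0]],
    [[27.6,143.5,-13.1],[-28.48,5.49,0]],
    [[29.5,153.3,-17.0],[-30.44,5.87,0]],
    [[29.5,153.3,-17.0],[-30.44,5.87,0]],
  ],
)

```text
time: 14.4
position: [0.593, 0.1947, 0.3014]
tool_rot: [[0.133, 0.982, -0.138], [0.669, -0.191, -0.718], [-0.732, 0.003, -0.682]]
force: [-0.4, 0.3, 4.2]
grip_width: 0.336
grip_force: 30.0
```

```bash
python3 up.py 75; python3 -c "
from h import *
d=get_image('side');a=cv2.resize(d['image'][90:350,140:400],None,fx=1.5,fy=1.5)
d=get_image('top');b=cv2.resize(d['image'][130:390,160:420],None,fx=1.5,fy=1.5)
cv2.imwrite('pics/g3.png',np.hstack([a,b]))"
```

```text
q [ 21.5699  25.8514  70.1027 -40.6662 108.6217  27.8974] grip 0.335510586576294 F [-0.407   0.3167  4.2091] M [-0.3277  0.0401 -0.016 ] grasp [72.1289  0.3018] 178.41776025433015 tilt -47.01490625706349 14.4
side 1377 theta [74.9016 -0.291 ] axis pt [ 57.3626   1.0444 115.5885] rms 0.0008554709716566399 dist axis-line to neck grasp
top 339 theta [63.1459 -5.06  ] axis pt [ 79.5921  -2.7055 162.5281] rms 0.002004583060284302 dist axis-line to neck grasp
```

View pics/g3.png

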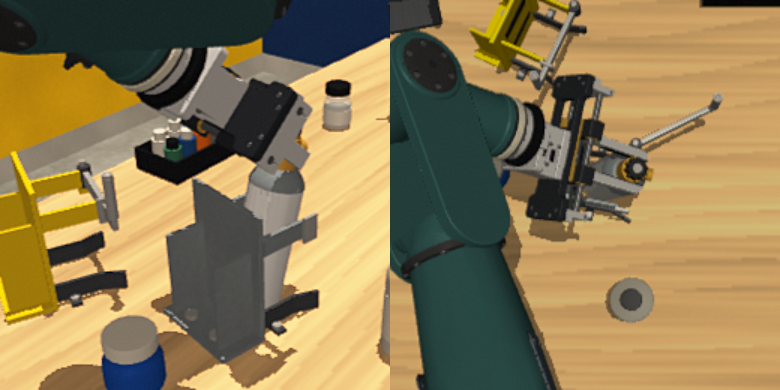

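Cylinder at 75°, foot between guides near the plate, gripper clear of the yellow stand and plate. Continue to near upright.

Request:
send_rows(
  deltas=[
    [[1.8,9.5,-4.0],[-1.96,0.38,0]],
    [[3.6,19.0,-8.6],[-3.93,0.76,0]],
    [[5.5,28.6,-13.4],[-5.89,1.13,0]],
    [[7.3,38.0,-18.5],[-7.86,1.51,0]],
    [[9.1,47.3,-24.0],[-9.82,1.89,0]],
    [[10.0,51.7,-27.0],[-10.8,2.08,0]],
    [[10.9,56.2,-30.0],[-11.78,2.27,0]],
    [[10.9,56.2,-30.0],[-11.78,2.27,0]],
  ],
)

```text
time: 15.7
position: [0.6036, 0.252, 0.2705]
tool_rot: [[0.1, 0.982, -0.161], [0.503, -0.19, -0.843], [-0.858, 0.004, -0.513]]
force: [0.9, 2.2, 6.1]
grip_width: 0.333
grip_force: 30.0
```

```bash
python3 up.py 87
```

```text
q [ 26.733   34.2816  64.4461 -49.2554 116.0532  29.5136] grip 0.33287203433806434 F [0.8787 2.2374 6.1346] M [-0.4344  0.0119  0.0308] grasp [36.8002  0.0044] 178.0168752387733 tilt -59.14065401868651 15.7
side 795 theta [85.1955  0.1985] axis pt [ 35.5946   1.1373 120.2173] rms 0.0010727289428292504 dist axis-line to neck grasp
top 332 theta [93.7754 -2.6121] axis pt [ 29.9187  -1.8039 173.8548] rms 0.003932565215350223 dist axis-line to neck grasp
```

Request:
send_rows(
  deltas=[
    [[0.8,4.2,-3.0],[-0.98,0.19,0]],
    [[1.6,8.2,-6.0],[-1.96,0.38,0]],
    [[2.0,10.5,-7.7],[-2.5,0.48,0]],
    [[2.4,12.4,-9.2],[-2.95,0.57,0]],
    [[2.4,12.4,-9.2],[-2.95,0.57,0]],
  ],
)

```text
time: 16.52
position: [0.6061, 0.2638, 0.2614]
tool_rot: [[0.092, 0.982, -0.166], [0.458, -0.19, -0.868], [-0.884, 0.004, -0.467]]
force: [1.9, 0.9, 5.9]
grip_width: 0.331
grip_force: 30.0
```

```bash
python3 up.py 90
```

```text
q [ 27.7     36.394   63.118  -51.4151 117.7718  29.5617] grip 0.33067655775628835 F [1.9245 0.9154 5.9009] M [-0.5075  0.0661  0.0728] grasp [29.3038  0.1891] 177.06715350583568 tilt -62.144323399319944 16.525
side 692 theta [88.0658  0.2452] axis pt [ 32.2126   1.4229 120.5013] rms 0.0011407296331274676 dist axis-line to neck grasp
top 426 theta [95.0262 -2.5553] axis pt [ 24.3492  -1.3077 165.8556] rms 0.0038958537429041274 dist axis-line to neck grasp
```

Request:
send_rows(
  deltas=[
    [[0.2,1.0,0.5],[-0.5,0.1,0]],
    [[0.4,2.0,1],[-1,0.2,0]],
    [[0.4,2.0,1],[-1,0.2,0]],
  ],
)

```text
time: 17.1
position: [0.6061, 0.2653, 0.2593]
tool_rot: [[0.084, 0.982, -0.17], [0.446, -0.19, -0.875], [-0.891, -0.003, -0.454]]
force: [-0.3, -0.3, -8.1]
grip_width: 0.333
grip_force: 30.0
```

```bash
python3 up.py 90;python3 -c "
from h import *
d=get_image('side');a=cv2.resize(d['image'][110:340,190:390],None,fx=2.5,fy=2.5)
cv2.imwrite('pics/g4.png',a)"
```

```text
q [ 27.8454  36.8177  62.953  -52.0189 118.3039  29.1844] grip 0.3325484323623023 F [-0.303  -0.3102 -8.0564] M [ 1.5498 -0.3173 -0.0298] grasp [29.1358 -0.6327] 177.49953277922148 tilt -63.03128407946583 17.1
side 864 theta [88.8391  0.6504] axis pt [ 32.7698   0.399  123.2115] rms 0.001141076584186865 dist axis-line to neck grasp
top 413 theta [96.9605 -3.8922] axis pt [ 24.3562  -3.5    167.3328] rms 0.0036857158620600197 dist axis-line to neck grasp
```

View pics/g4.png

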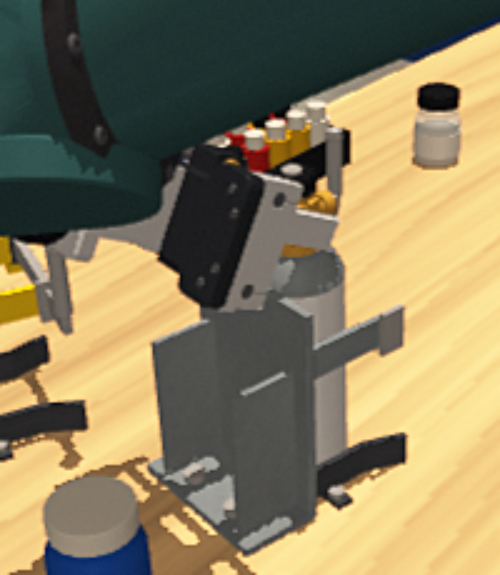

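Upright against the plate behind the cheek, but the turn without compensation took up the cylinder's weight (Fz −8); I undo that immediately.

Request:
send_rows(
  deltas=[
    [[-0.2,-1.0,-1],[1,-0.2,0]],
    [[-0.2,-1.0,-1],[1,-0.2,0]],
  ],
)

```text
time: 17.6
position: [0.6063, 0.2638, 0.2621]
tool_rot: [[0.093, 0.982, -0.167], [0.461, -0.191, -0.867], [-0.883, 0.004, -0.47]]
force: [0.2, -0.1, -4.9]
grip_width: 0.335
grip_force: 30.0
```

```bash
python3 up.py 90
```

```text
q [ 27.6692  36.3466  63.0523 -51.254  117.7689  29.5653] grip 0.33493577156461013 F [ 0.1859 -0.1351 -4.871 ] M [ 1.3279 -0.334   0.048 ] grasp [29.0274  0.1999] 177.22460652460094 tilt -61.948142686647934 17.6
side 637 theta [86.6096  0.5162] axis pt [ 32.0013   1.6638 125.8274] rms 0.0011845939849031064 dist axis-line to neck grasp
top 375 theta [95.5138 -4.5392] axis pt [ 23.7117  -3.5691 168.6021] rms 0.0037293140757574724 dist axis-line to neck grasp
```

Request:
send_rows(
  deltas=[
    [[0,0,-1],[0,0,0]],
    [[0,0,-2],[0,0,0]],
    [[0,0,-2],[0,0,0]],
  ],
)

```text
time: 18.18
position: [0.6063, 0.264, 0.2616]
tool_rot: [[0.095, 0.981, -0.166], [0.459, -0.191, -0.868], [-0.883, 0.006, -0.468]]
force: [0.7, 0.3, 3.8]
grip_width: 0.332
grip_force: 30.0
```

```bash
python3 up.py 90; python3 -c "
from cyl import *
d=get_image('top');P=cloud(d)[d['z_map']>0];u=(P[:,:2]-ST)@SX;v=(P[:,:2]-ST)@SY
m=(abs(u-.03)<.02)&(abs(v)<.02)&(P[:,2]>.195)&(P[:,2]<.225);print(m.sum(),np.median(P[m,2]),P[m,2].std(),u[m].mean(),v[m].mean(),u[m].min(),u[m].max(),v[m].min(),v[m].max())"
```

```text
q [ 27.6926  36.4014  63.0606 -51.3528 117.7748  29.7137] grip 0.33170980266156913 F [0.6947 0.308  3.7685] M [-0.305   0.0265  0.1161] grasp [29.0355  0.3111] 177.0508670494185 tilt -62.06662869773349 18.175
side 657 theta [86.3873  0.6373] axis pt [ 31.928    1.7096 122.4951] rms 0.001259926986758699 dist axis-line to neck grasp
top 349 theta [96.7819 -5.4279] axis pt [ 22.5363  -4.4998 168.2554] rms 0.004327488816964429 dist axis-line to neck grasp
204 0.20748305594343142 0.004728736275732894 0.02916406792239711 -0.0006476430141561893 0.010028586981086622 0.04573913651850637 -0.019984978610525228 0.01971315034032647
```

Foot firmly on the bench, knob top at 207 mm, centred at (29,−1) mm in the stand frame. Release.

Request:
send_rows(
  deltas=[
    [[0,0,0],[0,0,0]],
    [[0,0,0],[0,0,0]],
    [[0,0,0],[0,0,0]],
    [[0,0,0],[0,0,0]],
  ],
  grip=0.4,
)

```text
time: 18.92
position: [0.6062, 0.264, 0.2591]
tool_rot: [[0.091, 0.982, -0.167], [0.46, -0.191, -0.867], [-0.883, 0.002, -0.469]]
force: [-0.8, 0.4, 0.0]
grip_width: 0.689
grip_force: 0.0
```

```bash
python3 up.py 90; cat > knob.py <<'E'
from cyl import *
d=get_image('top');P=cloud(d)[d['z_map']>0];u=(P[:,:2]-ST)@SX;v=(P[:,:2]-ST)@SY
m=(abs(u-.03)<.02)&(abs(v)<.02)&(P[:,2]>.203)&(P[:,2]<.212);print(m.sum(),np.median(P[m,2]),P[m,2].std(),"knob",u[m].mean(),v[m].mean(),u[m].min(),u[m].max(),v[m].min(),v[m].max())
E
python3 knob.py
```

```text
q [ 27.6853  36.5084  63.1793 -51.1784 117.6674  29.7273] grip 0.6885658841570158 F [-0.7578  0.3726  0.0254] M [ 0.3884 -0.1209  0.0007] grasp [29.0063 -0.0728] 174.43918060448797 tilt -62.02013449781443 18.925
side none
top none
153 0.20806405847283282 0.0021803596227930938 knob 0.030355200615616394 0.0018345118319091664 0.017059646299931817 0.0440207476101987 -0.012222561394810899 0.01497767183194191
```

Request:
send_rows(
  deltas=[
    [[0,0,25],[0,0,0]],
    [[0,0,50],[0,0,0]],
    [[0,0,80],[0,0,0]],
    [[8,-30,115],[7.9,-1.5,0]],
    [[15,-65,150],[15.7,-3,0]],
    [[22,-105,175],[24.6,-4.7,0]],
    [[30,-145,185],[33.4,-6.4,0]],
    [[37,-185,185],[42.2,-8.1,0]],
    [[45,-225,185],[51.1,-9.8,0]],
    [[52,-265,185],[60.9,-11.7,0]],
    [[60,-305,185],[60.9,-11.7,0]],
    [[60,-312,165],[60.9,-11.7,0]],
  ],
)

```text
time: 20.68
position: [0.6659, -0.0516, 0.4288]
tool_rot: [[0.196, 0.981, 0.006], [0.981, -0.196, -0.003], [-0.002, 0.007, -1.0]]
force: [-0.1, 0.2, 0.6]
grip_width: 0.703
grip_force: 0.0
```

```bash
python3 up.py 90; python3 knob.py; python3 -c "
from cyl import *
hp=ST+.0705*SX+.046*SY;print('hinge',hp)
for n in('side','top'):
    d=get_image(n);P=cloud(d)[d['z_map']>0]
    s=P[(abs(P[:,0]-.665)<.03)&(abs(P[:,1]+.047)<.03)&(P[:,2]>.125)&(P[:,2]<.17)];print(n,len(s),s.mean(0) if len(s) else 0)
    if n=='side':cv2.imwrite('pics/g5.png',cv2.resize(d['image'][110:340,190:450],None,fx=2.4,fy=2.4))
s=sensors.observe();print(s['position'],s['tool_rot'])"
```

```text
q [ -9.2683  20.148   57.7714  -0.1155 101.6897   1.987 ] grip 0.7026840084486996 F [-0.1474  0.2253  0.6362] M [ 0.0106 -0.0801  0.0124] grasp [168.5978 119.5714] 248.4294735438981 tilt -0.10194157853786724 20.675
side 1339 theta [87.9001  0.5547] axis pt [ 32.9011   2.3732 147.1905] rms 0.0007431749103805097 dist axis-line to neck grasp
top 645 theta [90.3527 11.3081] axis pt [ 28.5656  13.9506 167.97  ] rms 0.004141482875107192 dist axis-line to neck grasp
149 0.20828258350491313 0.001993816098988113 knob 0.029908242680461543 0.0016268617544702045 0.016481923487726913 0.04351572342069724 -0.012137816713773019 0.014863415644626317
hinge [0.6133 0.0581]
side 122 [ 0.6648 -0.0456  0.1456]
top 0 0
[ 0.6661 -0.0471  0.4263] [[ 0.1905  0.9817  0.0019]
 [ 0.9817 -0.1905 -0.0003]
 [ 0.0001  0.0019 -1.    ]]
```

View pics/g5.png

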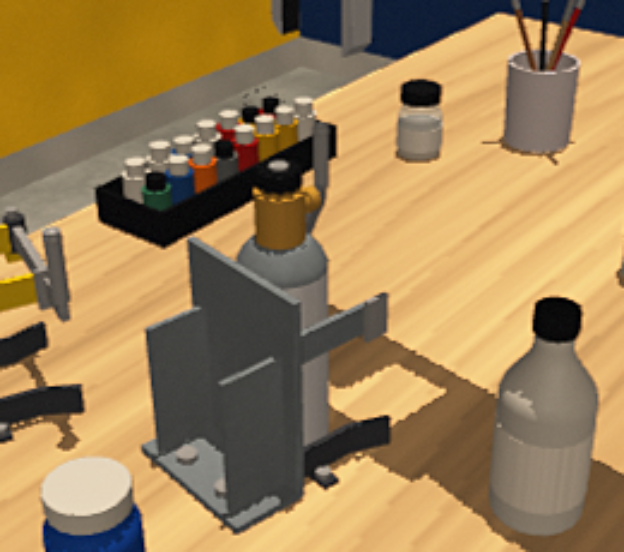

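Cylinder stands free at (280,300) in the crop, tight to the plate; bottle untouched, pin visible at (320,150). Now pinch the pin from above.

Request:
send_rows(
  deltas=[
    [[0,-1.5,-30],[0,0,0]],
    [[0,-1.5,-60],[0,0,0]],
    [[0,-1.5,-85],[0,0,0]],
    [[0,-1.5,-95],[0,0,0]],
    [[0,-1.5,-95],[0,0,0]],
  ],
)

```text
time: 21.65
position: [0.6662, -0.049, 0.3296]
tool_rot: [[0.191, 0.982, -0.001], [0.982, -0.191, 0.0], [0.0, -0.001, -1.0]]
force: [0.8, 0.3, -0.2]
grip_width: 0.696
grip_force: 0.0
```

Request:
send_rows(
  deltas=[
    [[0,0,0],[0,0,0]],
    [[0,0,0],[0,0,0]],
    [[0,0,0],[0,0,0]],
    [[0,0,0],[0,0,0]],
    [[0,0,0],[0,0,0]],
  ],
  grip=-1,
)

```text
time: 22.28
position: [0.6662, -0.0495, 0.3295]
tool_rot: [[0.192, 0.981, -0.0], [0.981, -0.192, 0.0], [0.0, -0.001, -1.0]]
force: [0.7, -0.3, -0.0]
grip_width: 0.204
grip_force: 0.0
```

```bash
python3 -c "
from cyl import *
s=sensors.observe();p=s['position'];hp=ST+.0705*SX+.046*SY;r=p[:2]-hp;print(p,s['grip_width'],s['grip_force'],s['force'],np.hypot(*r),np.degrees(np.arctan2(r[1],r[0])))
a0=np.arctan2(r[1],r[0]);R=np.hypot(*r)
for t in list(range(6,127,6))+[127.5,130]:
    a=a0-np.deg2rad(t);e=.12*np.array([np.cos(a),np.sin(a)])-r;print(t,np.round(e*1000,1).tolist())"
```

```text
[ 0.6662 -0.0495  0.3295] 0.2038584809005479 0.0 [ 0.6731 -0.253  -0.0047] 0.11988356073658624 -63.836898947968834
6 [-11.5, -5.0]
12 [-23.5, -8.8]
18 [-35.8, -11.2]
24 [-48.3, -12.3]
30 [-60.9, -12.1]
36 [-73.4, -10.6]
42 [-85.6, -7.8]
48 [-97.5, -3.8]
54 [-108.9, 1.5]
60 [-119.7, 7.9]
66 [-129.7, 15.5]
72 [-138.9, 24.0]
78 [-147.2, 33.5]
84 [-154.4, 43.7]
90 [-160.6, 54.7]
96 [-165.5, 66.2]
102 [-169.2, 78.2]
108 [-171.6, 90.6]
114 [-172.8, 103.1]
120 [-172.6, 115.6]
126 [-171.1, 128.1]
127.5 [-170.5, 131.2]
130 [-169.4, 136.3]
```

Fingers still closing; a few more rows.

Request:
send_rows(
  deltas=[
    [[0,0,0],[0,0,0]],
    [[0,0,0],[0,0,0]],
    [[0,0,0],[0,0,0]],
  ],
)

```text
time: 22.65
position: [0.6663, -0.0497, 0.3295]
tool_rot: [[0.192, 0.981, -0.0], [0.981, -0.192, -0.0], [-0.0, -0.0, -1.0]]
force: [1.0, -1.1, -0.9]
grip_width: 0.122
grip_force: 30.0
```

Request:
send_rows(
  deltas=[
    [[-11.5,-5,0],[0,0,0]],
    [[-23.5,-8.8,0],[0,0,0]],
    [[-35.8,-11.2,0],[0,0,0]],
    [[-48.3,-12.3,0],[0,0,0]],
    [[-60.9,-12.1,0],[0,0,0]],
    [[-73.4,-10.6,0],[0,0,0]],
    [[-85.6,-7.8,0],[0,0,0]],
    [[-97.5,-3.8,0],[0,0,0]],
    [[-108.9,1.5,0],[0,0,0]],
    [[-119.7,7.9,0],[0,0,0]],
    [[-119.7,7.9,0],[0,0,0]],
  ],
)

```text
time: 24.02
position: [0.5448, -0.0414, 0.3294]
tool_rot: [[0.192, 0.981, -0.004], [0.981, -0.192, -0.0], [-0.001, -0.004, -1.0]]
force: [-4.0, -4.9, -0.5]
grip_width: 0.122
grip_force: 30.0
```

Request:
send_rows(
  deltas=[
    [[-10,7.1,0],[0,0,0]],
    [[-19.2,15.6,0],[0,0,0]],
    [[-27.5,25.1,0],[0,0,0]],
    [[-34.7,35.3,0],[0,0,0]],
    [[-40.9,46.5,0],[0,0,0]],
    [[-45.8,58,0],[0,0,0]],
    [[-49.5,70,0],[0,0,0]],
    [[-51.9,82.7,0],[0,0,0]],
    [[-53.1,95.2,0],[0,0,0]],
    [[-52.9,107.7,0],[0,0,0]],
    [[-52.9,107.7,0],[0,0,0]],
  ],
)

```text
time: 25.4
position: [0.4937, 0.0673, 0.3293]
tool_rot: [[0.19, 0.982, -0.001], [0.982, -0.19, 0.002], [0.002, -0.001, -1.0]]
force: [0.4, 0.2, -3.9]
grip_width: 0.121
grip_force: 30.0
```

Request:
send_rows(
  deltas=[
    [[-0.2,5,0],[0,0,0]],
    [[0.8,10,0],[0,0,0]],
    [[1.5,13,0],[0,0,0]],
    [[2,16,0],[0,0,0]],
    [[2,16,0],[0,0,0]],
  ],
)

```text
time: 26.02
position: [0.4956, 0.0823, 0.3294]
tool_rot: [[0.192, 0.981, -0.001], [0.981, -0.192, 0.001], [0.001, -0.001, -1.0]]
force: [2.1, -2.4, -4.4]
grip_width: 0.117
grip_force: 30.0
```

```bash
cat > ret.py <<'E'
from cyl import *
s=sensors.observe();p=s['position'];hp=ST+.0705*SX+.046*SY;r=p[:2]-hp;print(p,s['grip_width'],s['grip_force'],s['force'],np.hypot(*r),"ret deg",np.degrees(np.arctan2(r[1],r[0]))%360-169.1,s['time'])
for n in("top","side"):
    d=get_image(n);P=cloud(d)[d['z_map']>0];u=(P[:,:2]-ST)@SX*1e3;v=(P[:,:2]-ST)@SY*1e3
    m=(u>60)&(u<100)&(v>-68)&(v<35)&(P[:,2]>.098)&(P[:,2]<.117)
    if m.sum()>10:
        a=np.polyfit(v[m],u[m],1);print(n,"bar pts",m.sum(),"slope deg",np.degrees(np.arctan(a[0])),"u at v=0",a[1],u[m].min(),u[m].max())
E
python3 ret.py; python3 knob.py
```

```text
[0.4956 0.0823 0.3294] 0.11744686327627456 29.998600780963898 [ 2.1472 -2.433  -4.3874] 0.12015636070212529 ret deg -0.7244782329821362 26.025
side bar pts 318 slope deg 1.2197621699633872 u at v=0 68.34276986117347 60.02891183215743 77.57729885588726
36 0.20838374786616332 0.0018536531512237373 knob 0.024316377848646528 0.008323228375972604 0.017261325443309595 0.03095597951402938 0.003104668447193422 0.014781073232445839
```

Request:
send_rows(
  deltas=[
    [[0.5,2,0],[0,0,0]],
    [[0.7,4,0],[0,0,0]],
    [[0.7,4,0],[0,0,0]],
  ],
)

```text
time: 26.55
position: [0.4961, 0.0845, 0.3293]
tool_rot: [[0.193, 0.981, -0.002], [0.981, -0.193, -0.006], [-0.006, -0.001, -1.0]]
force: [1.0, -9.6, -4.6]
grip_width: 0.117
grip_force: 30.0
```

```bash
python3 ret.py
```

```text
[0.4961 0.0845 0.3293] 0.11739470748245649 29.998335242271423 [ 0.9704 -9.6126 -4.6003] 0.12016524431092857 ret deg -1.7956993778527703 26.55
side bar pts 302 slope deg 1.4675298814711415 u at v=0 68.24356156597186 60.01929435880386 77.52736564629558
```

Stop reached (force rises to ~10 N). Release and lift away.

Request:
send_rows(
  deltas=[
    [[0,0,0],[0,0,0]],
    [[0,0,0],[0,0,0]],
    [[0,0,0],[0,0,0]],
    [[0,0,0],[0,0,0]],
  ],
  grip=-0.4,
)

```text
time: 27.15
position: [0.4963, 0.0864, 0.3299]
tool_rot: [[0.192, 0.981, 0.0], [0.981, -0.192, 0.001], [0.001, -0.0, -1.0]]
force: [0.6, 0.3, 0.0]
grip_width: 0.301
grip_force: 0.0
```

Request:
send_rows(
  deltas=[
    [[0,0,15],[0,0,0]],
    [[0,0,40],[0,0,0]],
    [[0,0,75],[0,0,0]],
    [[0,-20,110],[0,0,0]],
    [[-20,-55,120],[0,0,0]],
    [[-40,-100,120],[0,0,0]],
    [[-60,-150,120],[0,0,0]],
    [[-80,-200,120],[0,0,0]],
    [[-100,-250,120],[0,0,0]],
    [[-110,-300,120],[0,0,0]],
    [[-110,-300,120],[0,0,0]],
  ],
)

```text
time: 28.52
position: [0.3854, -0.2164, 0.4504]
tool_rot: [[0.198, 0.98, 0.0], [0.98, -0.198, -0.001], [-0.001, 0.0, -1.0]]
force: [-0.4, -0.1, 0.1]
grip_width: 0.299
grip_force: 0.0
```

```bash
python3 ret.py; python3 knob.py; python3 up.py 90; python3 -c "
from h import *
d=get_image('side');a=cv2.resize(d['image'][110:360,170:470],None,fx=1.3,fy=1.3)
d=get_image('top');b=cv2.resize(d['image'][130:380,190:490],None,fx=1.3,fy=1.3)
cv2.imwrite('pics/g6.png',np.hstack([a,b]))"
```

```text
[ 0.3854 -0.2164  0.4504] 0.29911723320288175 0.0 [-0.3705 -0.1331  0.1233] 0.35682274365860656 ret deg 61.18997550072103 28.525
top bar pts 146 slope deg 0.6539352653137235 u at v=0 70.24281751958517 60.119145864417156 76.09874490113546
side bar pts 314 slope deg 1.365580668669628 u at v=0 68.15263243505831 60.019429731962475 78.1645776080022
157 0.20807517858412194 0.0019466894104977633 knob 0.030125635794797444 0.0010493233104291347 0.01696126600028621 0.043686758027772735 -0.01223672267703701 0.015094607801902452
q [-36.2913  -9.2385  87.183    0.037  102.0433 -25.2292] grip 0.30474848967363244 F [-0.5134  0.3031  0.5668] M [-0.0893 -0.0611 -0.0485] grasp [ 379.9093 -125.4274] 269.8496374270813 tilt 0.027423730081484524 28.675
side 1342 theta [86.7166  0.7278] axis pt [ 33.7925   2.5145 147.9003] rms 0.0009184915548881432 dist axis-line to neck grasp
top 679 theta [86.4714  9.5737] axis pt [ 31.839   12.2363 165.3793] rms 0.00414199870163827 dist axis-line to neck grasp
```

View pics/g6.png

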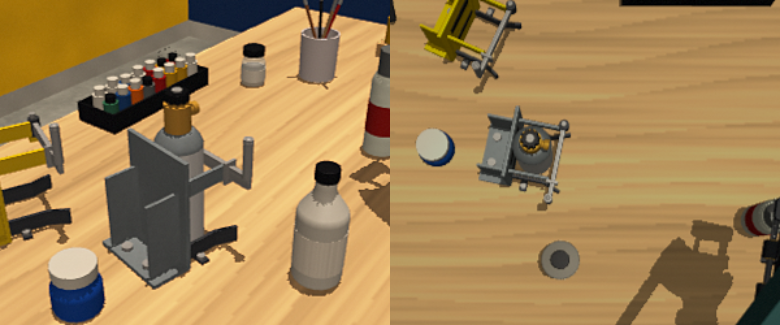

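The cylinder stands against the plate. The retaining bar is shut across the front, from (565,125) to (548,200) in the right half. The bottle, jar and can are where they were, and the gripper touches nothing. Handing in.

```bash
python3 -c "
from bench import bot
print(bot.close_job())"
```

```text
the job is handed in; nothing more can be done
None
```

The job is handed in: the cylinder slid in lying, was raised upright against the stand's back plate, and the retaining arm is swung fully shut to its stop. Just before I let go of it, an uncompensated tool turn briefly took most or all of the cylinder's weight; its foot may have come a fraction of a millimetre off the bench, and I set it straight back down. The refill bottle, paint jar and spray can were not touched.

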